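Steady the rocking lens groover

ROBOT

A 6-joint arm with a two-finger parallel gripper is mounted at the origin on the work surface. World frame = base frame: x ahead of the robot, y to its left, z up, the work surface at z = 0. Lengths are in m, angles in degrees, forces in N, time in s.
With the tool pointing down it reaches from about 0.35 to 0.875 m from the base axis. Payload 4.2 kg.
Tool frame: the origin (TCP) lies on the front face of the gripper's body, between the roots of the fingers; the fingertips stand 70 mm ahead of it and the grasp point (between the pads) lies 51 mm ahead of it; z points along the fingers, y is the line along which they close (so a half turn about z gives the same grasp; the last joint's range is limited). The gripper opens to 87 mm and grips with 3 to 60 N. Pads are 19 mm wide; open, the fingers measure 117 mm over their backs; the gripper's body (75 mm by 190 mm) begins 51 mm behind the grasp point.
Start: joints at [-49.297, 22.042, 0.453, 0, -68.411, -14.817], TCP at [0.273, -0.562, 0.292] pointing down, gripper open.
Joint ranges: [-179.83, 179.83], [-69.29, 118.12], [-61.27, 80.66], [-181.25, 117.63], [-171.15, -9.14], [-177.46, 177.46]. Speed limits (degrees/s): [159.86, 159.86, 180, 180, 180, 180].

INTERFACE

Orientations are given as a 3x3 rotation matrix whose columns are the frame's x, y, z axes.
In Python, from station import r gives the robot as it stands.
- The arm moves only by the shell command python3 -m pendant 'ROWS' [OPENING]. ROWS is JSON, a list of rows, each a list of 2 entries, a list of its own where there are three numbers: the shift along the tool's x, y, z in mm, then the turn, a rotation vector about the tool's x, y, z in rad. A call has 1 to 10 rows; each row is the pose to reach, as a shift and turn from the pose commanded when the call began, along the tool's axes at that moment; what a row does not reach only later rows make up. A row lasts 1/10 s, in which the tool goes at most 50 mm and 8.59 degrees, less where a joint would pass 70% of its speed; a pose out of reach is approached as far as the arm can. A call with a gripper value outside its range is refused whole. OPENING is the opening, from 0 (shut) to 1 (fully open), set as the call begins (- or left out, the last holds). The fingers move at their own pace and stop on an object; the grip force is fixed at half the most. Time passes only in rows, so rows that repeat a pose let the fingers close. It gives the time, the measured TCP pose, the force, the opening and the grip force at its end, in the units of the state.
- r.sense(): the state, without advancing time (a new reading comes with each control period).
- r.capture(name): name is "scene" or "top"; returns a dict with "frame" (384x512x3 uint8, red, green, blue), "vertical_fov" (degrees; the focal length in pixels is half the picture's height over the tangent of half this angle, whatever the lens; pixels are square), "cx", "cy" (the principal point, pixels), "rvec" (rotation vector, rad) and "tvec" (3), from world to camera coordinates, as OpenCV has them. Camera axes: x right, y down, z forward; pixel columns grow to the right and rows downward; lengths in m; the calibration is good to about 2 mm. A picture is of the moment at which its call begins. There is no depth.
- r.finish_job(): hands the job in; it is judged then, once.
The state is a dict: "time_s": time; "joints": joint angles; "joint_velocities": joint speeds; "effort": joint torques, N m; "tcp_pos": TCP position; "ee_rot": TCP orientation; "wrist_force": force on the tool from outside, world axes, zero at the start; "moment": the same for the moment, N m; "gripper_width": opening from 0.0 (shut) to 1.0 (fully open); "gripper_force": force on a finger pad.
Only numpy, scipy, OpenCV 4.12 (cv2) and the standard library are available. Lean on these libraries where they do the work, as an engineer would, in place of code of your own. Each camera call takes 0.05 s, during which the arm holds its last target. There are 200 camera calls.

TASK

The lens groover rocks because one of the four cork pads under its steel base plate has gone soft, and they all look alike. With shut fingertips press down on the corners of the base plate, one after another, until you find the one that sinks, then press the fold-down levelling shim at that corner flat, so that the plate stands level and steady. Leave the other three shims standing up, do not lift or shove the machine, leave the things around it where they are, and finish clear of everything.

Things in the scene. Friction and masses are not known exactly. Their poses are not given: they have to be found in the camera images.
- groover: white lens-grooving machine (96 x 140 x 50 mm, clamped lens on top to 108 mm above the plate) on a steel base plate 190 x 250 x 8 mm; 4 kg, loose on the table. Origin under the plate's centre, at the soles of its feet (24 mm wide, x = +-76, y = +-104), 8 mm above the table; x to its rear (knobs on the -x side), y left, z up; plate top at z = 14. Each foot stands on a 60 mm round cork pad
- corner_fl (a point): point on the plate's top face at its front left corner, over the foot, 17 mm in from the front or rear edge and 19 mm from the side edge; bare plate for 28 mm towards the machine; 22 mm above the table. Over a sound pad it does not give; over the soft one it starts to sink at about 2.5 N, is 3.2 mm down at about 6 N and springs back when let go
- corner_fr (a point): point on the plate's top face at its front right corner, over the foot, 17 mm in from the front or rear edge and 19 mm from the side edge; bare plate for 28 mm towards the machine; 22 mm above the table. Over a sound pad it does not give; over the soft one it starts to sink at about 2.5 N, is 3.2 mm down at about 6 N and springs back when let go
- corner_rl (a point): point on the plate's top face at its rear left corner, over the foot, 17 mm in from the front or rear edge and 19 mm from the side edge; bare plate for 28 mm towards the machine; 22 mm above the table. Over a sound pad it does not give; over the soft one it starts to sink at about 2.5 N, is 3.2 mm down at about 6 N and springs back when let go
- corner_rr (a point): point on the plate's top face at its rear right corner, over the foot, 17 mm in from the front or rear edge and 19 mm from the side edge; bare plate for 28 mm towards the machine; 22 mm above the table. Over a sound pad it does not give; over the soft one it starts to sink at about 2.5 N, is 3.2 mm down at about 6 N and springs back when let go
- shim_fl (a joint): angle (rad) of the front left levelling shim, a steel tab 26 mm wide, 48 long, 4 thick, stiffly hinged along x at groover x = -76, y = 131, z = 8 mm, outside the plate's edge: 0 = standing, slanting up and outward at 30 degrees; 0.524 = flat, level, flush with the plate, reaching y = 179. Starts at 0 to 0.04
- shim_fl_end (a point): middle of the outer edge of the front left shim tab's upper face: 45 mm above the table standing, 22 mm flat. Pressing down on the outer half (5 to 15 N) folds the tab flat; its cam then bears 3.3 mm down on the cork pad, which fills a soft corner's give, and it stays down; on a sound pad it would lift the corner
- shim_fr (a joint): angle (rad) of the front right levelling shim, a steel tab 26 mm wide, 48 long, 4 thick, stiffly hinged along x at groover x = -76, y = -131, z = 8 mm, outside the plate's edge: 0 = standing, slanting up and outward at 30 degrees; 0.524 = flat, level, flush with the plate, reaching y = -179. Starts at 0 to 0.04
- shim_fr_end (a point): middle of the outer edge of the front right shim tab's upper face: 45 mm above the table standing, 22 mm flat. Pressing down on the outer half (5 to 15 N) folds the tab flat; its cam then bears 3.3 mm down on the cork pad, which fills a soft corner's give, and it stays down; on a sound pad it would lift the corner
- shim_rl (a joint): angle (rad) of the rear left levelling shim, a steel tab 26 mm wide, 48 long, 4 thick, stiffly hinged along x at groover x = 76, y = 131, z = 8 mm, outside the plate's edge: 0 = standing, slanting up and outward at 30 degrees; 0.524 = flat, level, flush with the plate, reaching y = 179. Starts at 0 to 0.04
- shim_rl_end (a point): middle of the outer edge of the rear left shim tab's upper face: 45 mm above the table standing, 22 mm flat. Pressing down on the outer half (5 to 15 N) folds the tab flat; its cam then bears 3.3 mm down on the cork pad, which fills a soft corner's give, and it stays down; on a sound pad it would lift the corner
- shim_rr (a joint): angle (rad) of the rear right levelling shim, a steel tab 26 mm wide, 48 long, 4 thick, stiffly hinged along x at groover x = 76, y = -131, z = 8 mm, outside the plate's edge: 0 = standing, slanting up and outward at 30 degrees; 0.524 = flat, level, flush with the plate, reaching y = -179. Starts at 0 to 0.04
- shim_rr_end (a point): middle of the outer edge of the rear right shim tab's upper face: 45 mm above the table standing, 22 mm flat. Pressing down on the outer half (5 to 15 N) folds the tab flat; its cam then bears 3.3 mm down on the cork pad, which fills a soft corner's give, and it stays down; on a sound pad it would lift the corner
- specs_a: folded brown spectacles standing on their lower rims, 134 x 26 mm, 42 mm high, origin under the front, y along the width; a bystander
- specs_b: folded wire spectacles, 134 x 26 mm, 42 mm high, origin under the front, y along the width; a bystander
- lens_blank: round glass lens blank lying flat, 66 mm wide, 7 mm thick, origin under its centre; a bystander
- screw_tray: small open aluminium tray 46 x 70 x 16 mm, origin under its centre; a bystander
- driver: small screwdriver 150 mm long lying along its own x, origin below its middle; a bystander
- case: closed dark spectacle case 165 x 62 x 38 mm, long along its own x, origin under its centre; a bystander
- spray: lens spray bottle 36 mm wide, 115 mm high, origin under its centre; a bystander

How it is judged (in metres and radians):
On the way, in this order (a step that is already met when the one before it is completed fails the run):
1. with all four shims still standing up, the soft corner of the base plate is pressed down (the plate tips by more than 0.012 rad under a fingertip) (angle between groover's own z axis and vertical above 0.012 rad and contact force between the fingers and groover above 1 N and value of joint each of shim_fl, shim_fr, shim_rl, shim_rr below 0.15 rad), for 0.1 s.
2. one shim is pressed flat and the plate stands level (((value of joint shim_fl above 0.46 rad and value of joint each of shim_fr, shim_rl, shim_rr below 0.2 rad) or (value of joint shim_fr above 0.46 rad and value of joint each of shim_fl, shim_rl, shim_rr below 0.2 rad) or (value of joint shim_rl above 0.46 rad and value of joint each of shim_fl, shim_fr, shim_rr below 0.2 rad) or (value of joint shim_rr above 0.46 rad and value of joint each of shim_fl, shim_fr, shim_rl below 0.2 rad)) and angle between groover's own z axis and vertical below 0.008 rad), for 0.2 s.
At the end, for the whole second after the job is handed in: Just one shim lies flat (over 0.46 rad of 0.524), the other three still stand (below 0.2 rad), and the base plate is level within 0.008 rad, at rest and within 15 mm of where it stood: only the shim at the soft corner does that. The bystanders are within 30 mm of their places (all of step 2 and linear speed of groover below 0.01 m/s and distance of groover from where it was at the start of the episode below 0.015 m and distance of each of specs_a, specs_b, lens_blank, screw_tray, driver, case, spray from where it was at the start of the episode below 0.03 m); the robot touches nothing.
It fails at once if a shim at a sound corner is pressed down, so that it jacks that corner up ((value of joint shim_fl above 0.4 rad and height (world z) of corner_fl above 0.0245 m) or (value of joint shim_fr above 0.4 rad and height (world z) of corner_fr above 0.0245 m) or (value of joint shim_rl above 0.4 rad and height (world z) of corner_rl above 0.0245 m) or (value of joint shim_rr above 0.4 rad and height (world z) of corner_rr above 0.0245 m)).
It fails at once if two shims are pressed down (value of joint each of shim_fl, shim_fr above 0.3 rad or value of joint each of shim_fl, shim_rl above 0.3 rad or value of joint each of shim_fl, shim_rr above 0.3 rad or value of joint each of shim_fr, shim_rl above 0.3 rad or value of joint each of shim_fr, shim_rr above 0.3 rad or value of joint each of shim_rl, shim_rr above 0.3 rad).
It fails at once if the machine is lifted or tipped over its feet (height (world z) of groover above 0.014 m or angle between groover's own z axis and vertical above 0.06 rad).
It fails at once if the machine is shoved (distance of groover from where it was at the start of the episode above 0.025 m).
It fails at once if something standing by is lifted or knocked away (distance of any of specs_a, specs_b, lens_blank, screw_tray, driver, case, spray from where it was at the start of the episode above 0.04 m or height (world z) of any of specs_a, specs_b, lens_blank, screw_tray, driver, case, spray above 0.02 m).
It also fails if it takes over 59 s, if anything falls off the work surface, if the arm or the gripper's body presses on something with over 40 N, if the wrist force passes 120 N, or if a joint passes its speed limit or range.

## Working session

There is one attempt and no reset: what is moved stays moved. The work goes in short steps, Python scripts to look and compute and a shell command to move; the robot and the scene stay as the last step left them, time stands still between calls to the robot, and variables do not carry over. Pictures are saved under pics/ and viewed, at most 10 in all, crops included, and the job is handed in when it is done.

```bash
mkdir -p pics; python3 - <<'E'
from station import r
import cv2,numpy as np
for n in("scene","top"):
    c=r.capture(n); cv2.imwrite(f"pics/{n}0.png",c["frame"][:,:,::-1]); np.savez(f"{n}0.npz",**{k:v for k,v in c.items()})
    print(n,c["vertical_fov"],c["cx"],c["cy"],c["rvec"],c["tvec"])
s=r.sense();print(s)
E
```

```text
scene 56.39627202960325 253.53544655725315 186.95474680583482 [ 1.63663534  1.57371694 -0.85459719] [-0.01389293 -0.2304066   1.36276886]
top 54.56424527261784 260.4283160845504 193.27142490373564 [ 2.12828671 -2.16583883  0.14825923] [-0.01875503  0.5629658   0.97219801]
{'time_s': 0.1, 'joints': array([-4.92979551e+01,  2.20859806e+01,  3.87593636e-01, -2.58516580e-02,
       -6.84111824e+01, -1.48168470e+01]), 'joint_velocities': array([ 0.00538586, -0.04514854,  0.12384068,  0.16644129,  0.03744814,
       -0.1248905 ]), 'effort': array([-2.00540212e-04, -3.91690636e+01,  1.87935483e+01,  4.23196211e+00,
        1.34962201e-02, -7.51393145e-05]), 'tcp_pos': array([ 0.27270476, -0.56191817,  0.29127132]), 'ee_rot': array([[-8.99743195e-01, -4.36418743e-01, -9.29005398e-04],
       [-4.36419724e-01,  8.99741549e-01,  1.72333956e-03],
       [ 8.37670701e-05,  1.95599932e-03, -9.99998084e-01]]), 'wrist_force': array([1.28633834, 0.11379906, 0.3739241 ]), 'moment': array([0.00792648, 0.04222483, 0.01839035]), 'gripper_force': 0.0, 'gripper_width': 0.9984972152716513}
```

View pics/top0.png

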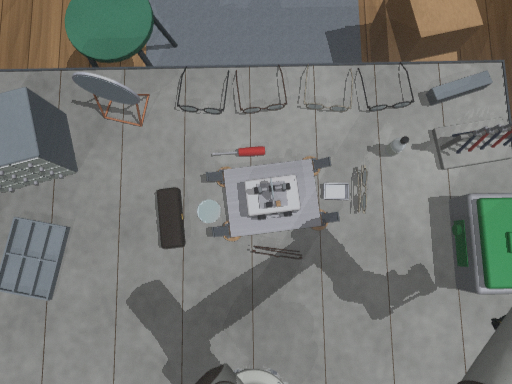

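View pics/scene0.png

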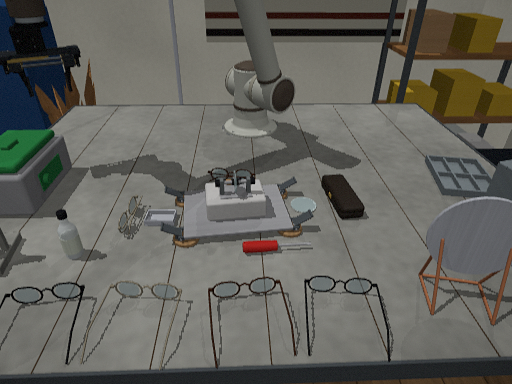

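```bash
python3 - <<'E'
import cv2
a=cv2.imread("pics/top0.png")[140:260,190:360]
cv2.imwrite("pics/c1.png",cv2.resize(a,None,fx=4.7,fy=4.7,interpolation=cv2.INTER_CUBIC))
E
```

```text
(no output)
```

View pics/c1.png

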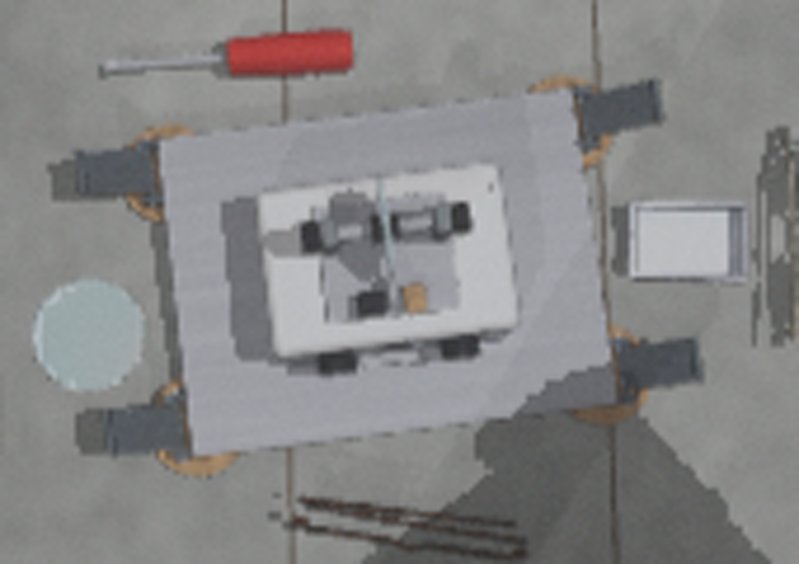

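The crop shows plate corners (crop px) RL (160,142), RR (574,92), FR (617,402), FL (193,456). The knobs face the robot, so groover x runs roughly along world x.

```bash
cat > h.py <<'E'
import numpy as np,cv2
G=None
def cam(n):
    c=np.load(n+"0.npz");f=192/np.tan(np.radians(float(c["vertical_fov"]))/2)
    return np.array([[f,0,float(c["cx"])],[0,f,float(c["cy"])],[0,0,1]]),c["rvec"],c["tvec"]
def ground(n,px,z):
    K,rv,t=cam(n);R=cv2.Rodrigues(rv)[0];d=R.T@np.linalg.inv(K)@[px[0],px[1],1];o=-R.T@t
    return (o+d*(z-o[2])/d[2])[:2]
E
python3 - <<'E'
from h import *
from scipy.optimize import least_squares
px=(np.array([(160,142),(574,92),(617,402),(193,456)])+.5)/4.7-.5+[190,140]
W=np.array([ground("top",p,.022) for p in px])
L=np.array([(.095,.125),(.095,-.125),(-.095,-.125),(-.095,.125)])
T=lambda q,L:L@np.array([[np.cos(q[2]),np.sin(q[2])],[-np.sin(q[2]),np.cos(q[2])]])+q[:2]
s=least_squares(lambda q:(T(q,L)-W).ravel(),[*W.mean(0),0]);q=s.x
print(q,np.degrees(q[2]),"res mm",np.round(s.fun*1000,1))
np.save("q.npy",q)
print("corner fl fr rl rr",T(q,np.array([(-.078,.106),(-.078,-.106),(.078,.106),(.078,-.106)])).round(4).tolist())
print("shim ends (168)",T(q,np.array([(-.076,.165),(-.076,-.165),(.076,.165),(.076,-.165)])).round(4).tolist())
for n,p,z in [("spray",(400,145),.06),("tray",(336,191),.016),("lens",(208,211),.007),("driver",(240,152),.01),("specs",(276,252),.03)]: print(n,ground("top",p,z).round(3))
# reproject in scene
K,rv,t=cam("scene");P=np.c_[T(q,L),np.full(4,.022)]
print(cv2.projectPoints(P,rv,t,K,None)[0][:,0].round(0).tolist())
from station import r
st=r.sense();R=st["ee_rot"];p=st["tcp_pos"]
for Ci in T(q,np.array([(-.078,.106),(-.078,-.106),(.078,.106),(.078,-.106)])):
    print("tool shift to 20mm above",(R.T@(np.r_[Ci,.022+.07+.03]-p)*1000).round(1))
E
```

```text
[ 0.55336307 -0.05964754  0.10382015] 5.948456278114579 res mm [ 1.9  1.6  1.9 -0.2 -2.4 -1.7 -1.4  0.4]
corner fl fr rl rr [[0.4648, 0.0377], [0.4868, -0.1732], [0.62, 0.0539], [0.6419, -0.157]]
shim ends (168) [[0.4607, 0.0966], [0.4949, -0.2316], [0.6119, 0.1123], [0.6461, -0.2159]]
spray [ 0.685 -0.409]
tray [ 0.569 -0.239]
lens [0.52  0.119]
driver [0.686 0.027]
specs [ 0.404 -0.068]
[[292.0, 227.0], [181.0, 236.0], [183.0, 190.0], [276.0, 183.0]]
tool shift to 20mm above [-434.5  455.3  170.1]
tool shift to 20mm above [-362.3  256.   169.7]
tool shift to 20mm above [-581.2  402.2  170. ]
tool shift to 20mm above [-508.9  202.9  169.6]
```

The fit is consistent to about 2 mm. The reprojection in the scene view also matches: RL (292,227), RR (181,236). Next I move above the front right corner, with the fingers shut and the closing line along groover x.

```bash
python3 -m pendant '[[[-362,256,0],[0,0,-1.222]],[[-362,256,0],[0,0,-1.222]],[[-362,256,0],[0,0,-1.222]],[[-362,256,0],[0,0,-1.222]],[[-362,256,0],[0,0,-1.222]],[[-362,256,0],[0,0,-1.222]],[[-362,256,0],[0,0,-1.222]],[[-362,256,0],[0,0,-1.222]],[[-362,256,0],[0,0,-1.222]],[[-362,256,0],[0,0,-1.222]]]' 0
cat > st.py <<'E'
from station import r
from h import *
s=r.sense();R=s["ee_rot"];p=s["tcp_pos"];q=np.load("q.npy")
c,n=np.cos(q[2]),np.sin(q[2]);G=np.array([[c,-n],[n,c]])
print("t",s["time_s"],"tip",(p*1000-[0,0,70]).round(1),"F",s["wrist_force"].round(2),"J",s["joints"].round(0),"yaw",np.degrees(np.arctan2(R[1,1],R[0,1])).round(1),"w",s["gripper_width"])
print("groover xy of tip",(G.T@(p[:2]-q[:2])*1000).round(1))
for k,v in dict(fl=(-.078,.107),fr=(-.078,-.107),rl=(.078,.107),rr=(.078,-.107),sfl=(-.076,.165),sfr=(-.076,-.165),srl=(.076,.165),srr=(.076,-.165)).items():
    print(k,(R.T@(np.r_[G@v+q[:2],.022+.07]-p)*1000).round(1))
E
python3 st.py
```

```text
time_s: 1.1
tcp_pos: [0.4887, -0.1702, 0.2919]
ee_rot: [[0.109, -0.994, 0.0], [-0.994, -0.109, 0.001], [-0.0, -0.0, -1.0]]
wrist_force: [0.0, -0.3, -0.4]
gripper_width: 0.174
gripper_force: 0.0
t 1.1 tip [ 488.7 -170.2  221.9] F [ 0.03 -0.3  -0.39] J [ -1.  12. -14.  -0. -64.   8.] yaw -173.7 w 0.1744188495478014
groover xy of tip [ -75.7 -103.2]
fl [-210.1    1.2  200. ]
fr [  3.9   2.4 199.9]
rl [-209.3 -154.8  200.1]
rr [   4.7 -153.6  200. ]
sfl [-268.1   -1.2  200. ]
sfr [ 61.9   0.7 199.9]
srl [-267.3 -153.2  200.1]
srr [  62.7 -151.3  199.9]
```

```bash
python3 -m pendant '[[[4,2,50],[0,0,0]],[[4,2,100],[0,0,0]],[[4,2,145],[0,0,0]],[[4,2,175],[0,0,0]],[[4,2,187],[0,0,0]],[[4,2,190],[0,0,0]],[[4,2,193],[0,0,0]],[[4,2,193],[0,0,0]]]'
python3 -m pendant '[[[0,0,2],[0,0,0]],[[0,0,4],[0,0,0]],[[0,0,5],[0,0,0]],[[0,0,6],[0,0,0]],[[0,0,6],[0,0,0]]]'; python3 st.py|head -2
```

```text
time_s: 1.9
tcp_pos: [0.4861, -0.1783, 0.1005]
ee_rot: [[0.103, -0.995, 0.003], [-0.995, -0.103, -0.0], [0.001, -0.003, -1.0]]
wrist_force: [0.1, 0.1, -0.1]
gripper_width: 0.004
gripper_force: 0.0
time_s: 2.4
tcp_pos: [0.4852, -0.1781, 0.0932]
ee_rot: [[0.103, -0.995, -0.0], [-0.995, -0.103, 0.0], [-0.0, 0.0, -1.0]]
wrist_force: [-0.3, -0.4, 0.1]
gripper_width: 0.01
gripper_force: 0.0
t 2.4 tip [ 485.2 -178.1   23.2] F [-0.27 -0.44  0.08] J [ -2.  25. -28.  -0. -36.   8.] yaw -174.1 w 0.009779855197171181
groover xy of tip [ -80.1 -110.7]
```

```bash
python3 -m pendant '[[[-3,0,1],[0,0,0]],[[-3,0,2],[0,0,0]],[[-3,0,2],[0,0,0]]]'; python3 -m pendant '[[[0,0,1],[0,0,0]],[[0,0,1],[0,0,0]]]'; python3 -m pendant '[[[0,0,1],[0,0,0]],[[0,0,1],[0,0,0]]]'
```

```text
time_s: 2.7
tcp_pos: [0.485, -0.1748, 0.0921]
ee_rot: [[0.103, -0.995, 0.0], [-0.995, -0.103, -0.0], [0.0, -0.0, -1.0]]
wrist_force: [-1.5, 1.6, 6.6]
gripper_width: 0.004
gripper_force: 3.4
time_s: 2.9
tcp_pos: [0.485, -0.1748, 0.0921]
ee_rot: [[0.104, -0.995, 0.0], [-0.995, -0.104, -0.0], [0.0, -0.0, -1.0]]
wrist_force: [-4.1, 2.6, 14.1]
gripper_width: 0.005
gripper_force: 6.8
time_s: 3.1
tcp_pos: [0.485, -0.1748, 0.092]
ee_rot: [[0.104, -0.995, 0.0], [-0.995, -0.104, -0.001], [0.001, -0.0, -1.0]]
wrist_force: [-5.6, 4.3, 20.6]
gripper_width: 0.007
gripper_force: 10.2
```

Front right is sound: 20 N with no sink. Next is rear right.

```bash
python3 -m pendant '[[[0,0,-40],[0,0,0]],[[0,-48,-40],[0,0,0]],[[0,-96,-40],[0,0,0]],[[0,-140,-40],[0,0,0]],[[0,-158,-40],[0,0,0]],[[0,-158,-30],[0,0,0]],[[0,-158,-15],[0,0,0]],[[0,-158,-6],[0,0,0]],[[0,-158,-4],[0,0,0]],[[0,-158,-4],[0,0,0]]]'; python3 st.py|head -2; python3 -m pendant '[[[0,0,1],[0,0,0]],[[0,0,2],[0,0,0]],[[0,0,2],[0,0,0]]]';python3 -m pendant '[[[0,0,1],[0,0,0]],[[0,0,1],[0,0,0]]]'
```

```text
time_s: 4.1
tcp_pos: [0.6407, -0.159, 0.0926]
ee_rot: [[0.102, -0.995, -0.002], [-0.995, -0.102, 0.0], [-0.0, 0.002, -1.0]]
wrist_force: [0.7, -0.3, -0.6]
gripper_width: 0.005
gripper_force: 0.0
t 4.1 tip [ 640.7 -159.    22.6] F [ 0.7  -0.33 -0.55] J [  0.  36.  -7.  -0. -47.   6.] yaw -174.1 w 0.005244773777996083
groover xy of tip [  76.5 -107.9]
time_s: 4.4
tcp_pos: [0.6414, -0.159, 0.0922]
ee_rot: [[0.103, -0.995, -0.001], [-0.995, -0.103, -0.0], [0.0, 0.001, -1.0]]
wrist_force: [-2.4, 1.3, 4.8]
gripper_width: 0.007
gripper_force: 2.7
time_s: 4.6
tcp_pos: [0.6415, -0.159, 0.0921]
ee_rot: [[0.103, -0.995, -0.001], [-0.995, -0.103, -0.0], [0.0, 0.001, -1.0]]
wrist_force: [-4.1, 1.8, 8.9]
gripper_width: 0.004
gripper_force: 4.7
```

Rear right is sound too. Now I go over the machine to rear left.

```bash
python3 -m pendant '[[[0,0,-50],[0,0,0]],[[0,0,-100],[0,0,0]],[[0,0,-150],[0,0,0]],[[-50,0,-150],[0,0,0]],[[-100,0,-150],[0,0,0]],[[-150,0,-150],[0,0,0]],[[-200,0,-150],[0,0,0]],[[-214,0,-150],[0,0,0]],[[-214,0,-110],[0,0,0]],[[-214,0,-70],[0,0,0]]]'; python3 st.py|grep -E "tip|rl"
```

```text
time_s: 5.6
tcp_pos: [0.6206, 0.0548, 0.1608]
ee_rot: [[0.104, -0.995, 0.004], [-0.995, -0.104, 0.002], [-0.001, -0.004, -1.0]]
wrist_force: [-0.3, 0.2, -1.4]
gripper_width: 0.011
gripper_force: 0.0
t 5.6 tip [620.6  54.8  90.8] F [-0.31  0.22 -1.4 ] J [ 20.  28. -10.   0. -52. -14.] yaw -174.0 w 0.010852142173743551
groover xy of tip [ 78.8 106.9]
rl [-0.   1.1 68.8]
srl [-58.    3.   68.8]
```

```bash
python3 -m pendant '[[[0,0,30],[0,0,0]],[[0,0,50],[0,0,0]],[[0,0,60],[0,0,0]],[[0,0,65],[0,0,0]],[[0,0,66],[0,0,0]],[[0,0,66],[0,0,0]]]'; python3 st.py|grep -E "tip|rl"
```

```text
time_s: 6.2
tcp_pos: [0.6207, 0.054, 0.0953]
ee_rot: [[0.103, -0.995, 0.002], [-0.995, -0.103, 0.001], [-0.0, -0.002, -1.0]]
wrist_force: [-0.1, -0.5, -0.1]
gripper_width: 0.003
gripper_force: 0.0
t 6.2 tip [620.7  54.   25.3] F [-0.09 -0.46 -0.11] J [ 20.  33. -13.   0. -44. -14.] yaw -174.1 w 0.0029587716011745956
groover xy of tip [ 78.8 106.1]
rl [-0.9  0.8  3.3]
srl [-58.9   2.8   3.3]
```

```bash
python3 -m pendant '[[[0,0,1.5],[0,0,0]],[[0,0,3],[0,0,0]],[[0,0,4],[0,0,0]],[[0,0,4],[0,0,0]]]';python3 -m pendant '[[[0,0,0.5],[0,0,0]],[[0,0,1],[0,0,0]],[[0,0,1],[0,0,0]]]'
```

```text
time_s: 6.6
tcp_pos: [0.6206, 0.0542, 0.0913]
ee_rot: [[0.103, -0.995, 0.002], [-0.995, -0.103, 0.0], [-0.0, -0.002, -1.0]]
wrist_force: [-1.2, 0.4, 5.4]
gripper_width: 0.007
gripper_force: 2.5
time_s: 6.9
tcp_pos: [0.6206, 0.0543, 0.0905]
ee_rot: [[0.103, -0.995, 0.002], [-0.995, -0.103, 0.0], [-0.0, -0.002, -1.0]]
wrist_force: [-1.2, 0.4, 6.3]
gripper_width: 0.003
gripper_force: 3.2
```

Rear left gives. I press it fully and hold.

```bash
python3 -m pendant '[[[0,0,1],[0,0,0]],[[0,0,2],[0,0,0]],[[0,0,2.5],[0,0,0]],[[0,0,2.5],[0,0,0]],[[0,0,2.5],[0,0,0]]]'; python3 -m pendant '[[[0,0,0.5],[0,0,0]],[[0,0,1],[0,0,0]],[[0,0,1],[0,0,0]],[[0,0,1],[0,0,0]]]'
```

```text
time_s: 7.4
tcp_pos: [0.6208, 0.0544, 0.0891]
ee_rot: [[0.104, -0.995, 0.002], [-0.995, -0.104, 0.0], [-0.0, -0.002, -1.0]]
wrist_force: [-2.9, 0.3, 11.8]
gripper_width: 0.004
gripper_force: 5.4
time_s: 7.8
tcp_pos: [0.6208, 0.0544, 0.089]
ee_rot: [[0.104, -0.995, 0.003], [-0.995, -0.104, 0.0], [0.0, -0.003, -1.0]]
wrist_force: [-4.0, 1.3, 14.5]
gripper_width: 0.003
gripper_force: 7.5
```

Rear left is the soft corner: 3.1 mm down. Now its shim.

```bash
python3 -m pendant '[[[0,0,-30],[0,0,0]],[[0,0,-60],[0,0,0]],[[-30,1,-60],[0,0,0]],[[-57,2,-60],[0,0,0]],[[-57,2,-50],[0,0,0]],[[-57,2,-40],[0,0,0]],[[-57,2,-32],[0,0,0]],[[-57,2,-32],[0,0,0]]]'; python3 st.py|grep -E "tip|srl"
python3 - <<'E'
from station import r
import cv2,numpy as np
o=[]
for n,(y,x) in dict(scene=(140,150),top=(130,150)).items():
    o.append(cv2.resize(r.capture(n)["frame"][y:y+140,x:x+190,::-1],None,fx=4,fy=4)[:, :])
cv2.imwrite("pics/c2.png",cv2.resize(np.hstack(o),(800,295)))
E
```

```text
time_s: 8.6
tcp_pos: [0.6115, 0.1093, 0.1157]
ee_rot: [[0.102, -0.995, -0.003], [-0.995, -0.102, -0.001], [0.001, 0.004, -1.0]]
wrist_force: [-0.2, -0.1, 0.2]
gripper_width: 0.007
gripper_force: 0.0
t 8.6 tip [611.5 109.3  45.7] F [-0.21 -0.14  0.18] J [ 25.  31. -12.  -0. -47. -19.] yaw -174.2 w 0.006968249799948893
groover xy of tip [ 75.3 162.1]
srl [-3.  -0.8 23.7]
```

View pics/c2.png

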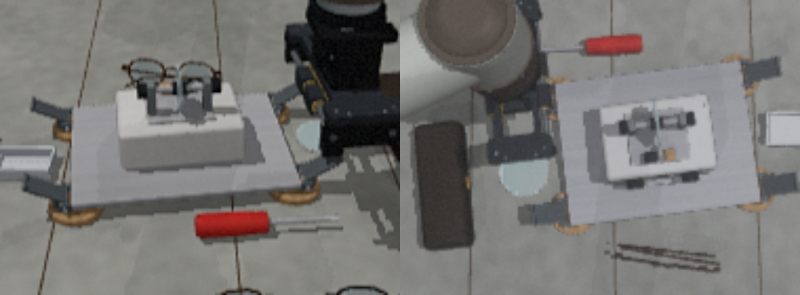

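The picture shows the fingertips just over the rear left shim, at about (320,160) in the left half, with the other shims standing. I press down.

```bash
python3 -m pendant '[[[0,0,3],[0,0,0]],[[0,0,6],[0,0,0]],[[0,0,9],[0,0,0]],[[0,0,12],[0,0,0]],[[0,0,15],[0,0,0]],[[0,0,18],[0,0,0]],[[0,0,18],[0,0,0]]]'; python3 -m pendant '[[[0,0,2],[0,0,0]],[[0,0,4],[0,0,0]],[[0,0,6],[0,0,0]],[[0,0,6],[0,0,0]],[[0,0,6],[0,0,0]]]';python3 st.py|grep -E "tip"
```

```text
time_s: 9.4
tcp_pos: [0.6123, 0.1106, 0.0994]
ee_rot: [[0.103, -0.995, 0.0], [-0.995, -0.103, -0.0], [0.0, -0.0, -1.0]]
wrist_force: [0.5, 0.1, 1.7]
gripper_width: 0.005
gripper_force: 0.7
time_s: 9.9
tcp_pos: [0.6121, 0.1104, 0.0935]
ee_rot: [[0.103, -0.995, -0.0], [-0.995, -0.103, -0.0], [0.0, 0.0, -1.0]]
wrist_force: [0.5, 1.0, 2.6]
gripper_width: 0.006
gripper_force: 1.1
t 9.9 tip [612.1 110.4  23.5] F [0.47 0.97 2.6 ] J [ 25.  33. -13.   0. -44. -19.] yaw -174.1 w 0.00638798026871174
groover xy of tip [ 76.1 163. ]
```

```bash
python3 -m pendant '[[[0,0,1],[0,0,0]],[[0,0,2],[0,0,0]],[[0,0,3],[0,0,0]],[[0,0,3],[0,0,0]]]'; python3 -m pendant '[[[0,0,0.5],[0,0,0]],[[0,0,1],[0,0,0]],[[0,0,1],[0,0,0]],[[0,0,1],[0,0,0]]]'
```

```text
time_s: 10.3
tcp_pos: [0.6122, 0.1107, 0.0919]
ee_rot: [[0.103, -0.995, 0.0], [-0.995, -0.103, -0.0], [0.0, -0.0, -1.0]]
wrist_force: [-2.6, 2.7, 8.5]
gripper_width: 0.004
gripper_force: 4.5
time_s: 10.7
tcp_pos: [0.6122, 0.1107, 0.0917]
ee_rot: [[0.104, -0.995, 0.0], [-0.995, -0.104, -0.0], [0.0, -0.0, -1.0]]
wrist_force: [-4.2, 2.9, 13.2]
gripper_width: 0.002
gripper_force: 6.5
```

The shim is flat at its stop: tip at 21.7 mm with 13 N. Lift clear and look.

```bash
python3 -m pendant '[[[0,0,-10],[0,0,0]],[[0,0,-50],[0,0,0]],[[0,0,-100],[0,0,0]],[[0,0,-150],[0,0,0]],[[0,0,-200],[0,0,0]],[[0,50,-200],[0,0,0]],[[0,100,-200],[0,0,0]],[[0,150,-200],[0,0,0]],[[0,150,-200],[0,0,0]],[[0,150,-200],[0,0,0]]]'
python3 - <<'E'
from station import r
import cv2,numpy as np
o=[]
for n,(y,x) in dict(scene=(140,150),top=(130,180)).items():
    o.append(cv2.resize(r.capture(n)["frame"][y:y+140,x:x+190,::-1],None,fx=3,fy=3))
cv2.imwrite("pics/c3.png",cv2.resize(np.hstack(o),(800,295)))
E
```

```text
time_s: 11.7
tcp_pos: [0.4616, 0.0942, 0.2898]
ee_rot: [[0.103, -0.995, -0.001], [-0.995, -0.103, -0.001], [0.001, 0.001, -1.0]]
wrist_force: [0.4, 0.1, 0.4]
gripper_width: 0.004
gripper_force: 0.0
```

View pics/c3.png

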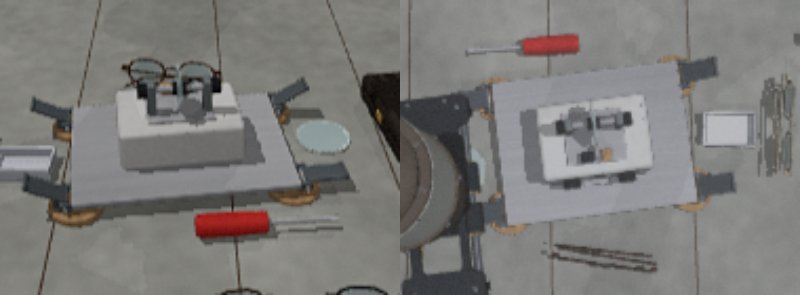

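The rear left shim (left half, about (322,173)) now lies flat. The other three still slant up, nothing has shifted, and the arm is clear.

```bash
python3 -c "
from station import r
print(r.finish_job())"
```

```text
the job is handed in; nothing more can be done
None
```

The soft pad was at the rear left, where the corner sank 3.1 mm; I pressed that shim flat, left the other three standing with the arm clear of everything, and handed the job in at about 12 s; no verdict came back, and I never pressed the front left corner.

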